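# Set the depth stop on the workpiece, lock it and shut the guard

### The arm

A 6-joint arm with a two-finger parallel gripper is mounted at the origin on a cart in front of the work surface, level with it; the furniture and walls round the work are solid. World frame = base frame: x ahead of the robot, y to its left, z up, the work surface at z = 0. Lengths are in m, angles in rad, forces in N, time in s.
With the tool pointing down it reaches from about 0.375 to 0.9 m from the base axis. Payload 3.1 kg.
Tool frame: the origin (TCP) lies between the finger pads; the fingertips stand manip.finger_overhang ahead of it and the grasp point (between the pads) lies 5 mm behind it (manip.finger_overhang is the distance from the TCP to the fingertips, in m); z points along the fingers, y is the line along which they close (so a half turn about z gives the same grasp; the last joint's range is limited). The gripper opens to 85 mm and grips with 20 to 120 N. Pads are 22 mm wide; open, the fingers measure 114 mm over their backs; the gripper's body (76 mm by 85 mm) begins 54 mm behind the grasp point. The pads swing forward as they close: fully open they stand 13 mm farther back than shut.
Start: joints at [-1.508, 0.527, 1.433, -0, 1.181, -0.178], TCP at [0.149, -0.607, 0.21] pointing down, gripper open.
Joint ranges: [-3.08, 3.08], [-0.75, 2.2], [0.22, 2.44], [-1.43, 4.57], [0, 2.65], [-2.85, 2.85]. Speed limits (rad/s): [2.79, 2.79, 3.14, 3.14, 3.14, 3.14].

### API

Orientations are given as a unit quaternion [x, y, z, w].
In Python, from station import manip gives the robot as it stands.
- The arm moves only by the tool drive_tool, never from a script. Its argument "plan" is a list of rows, each a list of 7 numbers: the shift along the tool's x, y, z in m, then the turn, a rotation vector about the tool's x, y, z in degrees, then the opening, from -1 (shut) to 1 (fully open). In form: [[x, y, z, wx, wy, wz, gripper], ...]. A call has 1 to 10 rows; each row shifts and turns the commanded pose from where the row before left it, along the tool's axes as they then stand; what a row does not reach is not made up. A row lasts 1/10 s, in which the tool goes at most 50 mm and 8.59 degrees, less where a joint would pass 70% of its speed; a pose out of reach is approached as far as the arm can. A call is refused whole if a number of a shift passes 0.05 or a number of a turn 8.59, either way. A call with a gripper value outside its range is refused whole. The fingers move at their own pace and stop on an object; "newtons" is the grip in N (left out, the last holds). Time passes only in rows, so rows that do not move let the fingers close. It gives the time, the measured TCP pose, the force, the opening and the grip force at its end, in the units of the state.
- manip.sense(): the state, without advancing time (a new reading comes with each control period).
- manip.snapshot(name): name is "scene" or "side" or "wrist"; returns a dict with "image" (480x640x3 uint8, red, green, blue), "z_map" (480x640 float32, m along the optical axis (not along the pixel's ray), 0 where there is no reading), "fov_y" (degrees; the focal length in pixels is half the picture's height over the tangent of half this angle, whatever the lens; pixels are square), "cx", "cy" (the principal point, pixels), "k1" (the pictures are not rectified: a ray, as slopes to the right and down, at radius r is drawn at 1 + k1 r^2 times it, then the intrinsics apply), "extrinsics" (4x4, takes a point from camera to world coordinates); the wrist camera has in their place "mount" (4x4, takes a point from camera to tool coordinates, whose origin is the TCP and whose axes are the flange's). Camera axes: x right, y up, looking along -z (the intrinsics and any distortion apply to the point x, -y, -z); pixel columns grow to the right and rows downward; lengths in m; the calibration is good to about 2 mm. A picture is of the moment at which its call begins: read the wrist's pose just before it.
- manip.sign_off(): hands the job in; it is judged then, once.
The state is a dict: "t": time; "q": joint angles; "qd": joint speeds; "tau": joint torques, N m; "tcp_pos": TCP position; "tool_rot": TCP orientation; "force": force on the tool from outside, world axes, zero at the start; "ft_torque": the same for the moment, N m; "finger_gap": opening from 0.0 (shut) to 1.0 (fully open); "gripper_force": force on a finger pad.
Only numpy, scipy, OpenCV 4.12 (cv2) and the standard library are available. Lean on these libraries where they do the work, as an engineer would, in place of code of your own. Each camera call takes 0.05 s, during which the arm holds its last target. There are 200 camera calls.

### The job

Get the depth stand ready for the next job: lower the stop rod gently until its foot touches the wooden block standing under it, then swing the clamp lever fully round to lock the rod, and last slide the clear guard along its track until it is shut against the frame post. Do not shift the block under the rod or the other two wooden blocks on the bench.

Things in the scene. Friction and masses are not known exactly. Their poses are not given: they have to be found in the camera images.
- stand: Depth stand fixed to the bench. Origin on the bench (z = 0) straight below the rod; own x runs along its grey arm from rod to column (away from the robot at yaw 0), y left, z up. Arm: z 124 to 160 mm, 44 mm wide at the rod, 52 mm at the column (x = 100 mm). Guard track in front at x = -85 mm, y -200 to +100 mm, with a frame post 116 mm high at y +69 to +87 mm.
- stop_rod (a joint): How far the vertical stop rod has been pushed down, m: 0 fully raised (foot 115 mm above the bench), 0.10 fully down. It begins at 0 to 0.04. Friction of about 4 N holds it wherever it is left; it is pushed down from the top.
- stop_foot (a point): Centre of the underside of the rod's rubber foot (disc of 24 mm diameter).
- stop_top (a point): Centre of the flat top of the black round knob (34 mm diameter, 18 mm high) on the rod's upper end, 181 mm above the foot's underside. Rod 13 mm thick.
- clamp (a joint): Clamp lever angle, rad: 0 open (out to the stand's left), 1.3 locked (back along the arm, against its stop); starts at 0 to 0.3. Turns clockwise from above to lock, about a vertical pin at x = 22, y = 34 mm of the stand; it points from the pin at (1.42 - value) rad from the stand's x towards its y. Friction about 1.2 N at the grip; stays where left.
- clamp_grip (a point): Centre of the top of the upright black round grip (18 mm diameter over the upper 36 mm, rounded at the top) at the lever's end, 70 mm from its pin; top 197 mm above the bench.
- guard (a joint): How far the sliding guard stands open, m: 0 shut against the frame post, 0.115 fully open. It slides along the stand's y and shuts towards +y; it begins at 0.07 to 0.115. Friction about 2 N; it stays where it is left.
- guard_grip (a point): Centre of the top of the guard's upright black grip (18 x 18 mm, 35 mm high) on the upper edge of the guard (clear panel in an aluminium frame, 132 mm long, 8 mm thick, upper edge 113 mm above the bench); top 148 mm above the bench.
- block_tall: Weathered grey-brown wooden cube 50 x 50 x 50 mm; origin at the centre of its underside, z up. One of the three blocks (it varies which) stands under the rod, the other two lie elsewhere on the bench.
- block_mid: Pale wooden offcut with a dark knot, 45 x 70 mm, 32 mm high; origin at the centre of its underside, z up.
- block_flat: Flat light-brown wooden offcut 55 x 110 mm, 20 mm high; origin at the centre of its underside, z up.
There are look-alikes about, which are no part of the job. There is more than one size of the block_tall; the one meant has the size given above.

How it is judged:
On the way, in this order (a step that is already met when the one before it is completed fails the run):
1. the rod's foot touches the block under it, the clamp still open (((horizontal distance between stop_foot and block_tall below 0.03 m and height (world z) of stop_foot below 0.0515 m and angle between block_tall's own z axis and vertical below 0.03 rad) or (horizontal distance between stop_foot and block_mid below 0.03 m and height (world z) of stop_foot below 0.0335 m and angle between block_mid's own z axis and vertical below 0.03 rad) or (horizontal distance between stop_foot and block_flat below 0.03 m and height (world z) of stop_foot below 0.0215 m and angle between block_flat's own z axis and vertical below 0.03 rad)) and value of joint clamp below 0.8 rad), for 0.2 s.
2. the clamp lever is locked with the foot on the block (((horizontal distance between stop_foot and block_tall below 0.03 m and height (world z) of stop_foot below 0.0515 m and angle between block_tall's own z axis and vertical below 0.03 rad) or (horizontal distance between stop_foot and block_mid below 0.03 m and height (world z) of stop_foot below 0.0335 m and angle between block_mid's own z axis and vertical below 0.03 rad) or (horizontal distance between stop_foot and block_flat below 0.03 m and height (world z) of stop_foot below 0.0215 m and angle between block_flat's own z axis and vertical below 0.03 rad)) and value of joint clamp above 1.2 rad), for 0.2 s.
3. the guard is shut against the frame post (value of joint guard below 0.004 m), for 0.2 s.
At the end, for the whole second after the job is handed in: The rod's foot rests on the block under it (gap under 1.5 mm, block flat), the clamp lever is within 0.1 rad of its locked stop, the guard is within 4 mm of fully shut (all of step 2 and value of joint guard below 0.004 m); the robot touches nothing.
It fails at once if a wooden block was shifted by more than 10 mm (distance of any of block_tall, block_mid, block_flat from where it was at the start of the episode above 0.01 m).
It fails at once if the foot was pressed on the block with more than 30 N (contact force between stop_rod and block_tall above 30 N or contact force between stop_rod and block_mid above 30 N or contact force between stop_rod and block_flat above 30 N).
It fails at once if the clamp was locked before the foot touched the block (value of joint clamp above 1 rad and not ((horizontal distance between stop_foot and block_tall below 0.03 m and height (world z) of stop_foot below 0.0515 m and angle between block_tall's own z axis and vertical below 0.03 rad) or (horizontal distance between stop_foot and block_mid below 0.03 m and height (world z) of stop_foot below 0.0335 m and angle between block_mid's own z axis and vertical below 0.03 rad) or (horizontal distance between stop_foot and block_flat below 0.03 m and height (world z) of stop_foot below 0.0215 m and angle between block_flat's own z axis and vertical below 0.03 rad))).
It also fails if it takes over 48 s, if anything falls off the work surface, if the arm or the gripper's body presses on something with over 40 N, if the wrist force passes 120 N, or if a joint passes its speed limit or range.

## Working session

There is one attempt and no reset: what is moved stays moved. The work goes in short steps, Python scripts to look and compute and a tool call to move; the robot and the scene stay as the last step left them, time stands still between calls to the robot, and variables do not carry over. Pictures are saved under pics/ and viewed, at most 10 in all, crops included, and the job is handed in when it is done.

Besides the shell and the picture viewer there is one more tool, called after "Request:" as a command line: name --pt "numbers of a row" for each row, then --argument value for the rest. drive_tool: Moves the arm, as the interface text tells. Its arguments: {"type":"object","properties":{"plan":{"type":"array"},"newtons":{"type":"number"}},"required":["plan"]}

```bash
mkdir -p pics; ls; cat > h.py <<'E'
import numpy as np, cv2
from station import manip
from scipy.spatial.transform import Rotation as R
def snap(n):
    s=manip.sense(); d=manip.snapshot(n); d['f']=240/np.tan(np.radians(d['fov_y']/2))
    if n=='wrist':
        T=np.eye(4);T[:3,:3]=R.from_quat(s['tool_rot']).as_matrix();T[:3,3]=s['tcp_pos'];d['T']=T@d['mount']
    else: d['T']=np.array(d['extrinsics'])
    return d
def rays(d,px):
    K=np.array([[d['f'],0,d['cx']],[0,d['f'],d['cy']],[0,0,1]])
    u=cv2.undistortPoints(np.array(px,float).reshape(-1,1,2),K,np.array([d['k1'],0,0,0.]))[:,0]
    return np.c_[u[:,0],-u[:,1],-np.ones(len(u))]
def pts(d,px,depth): # world points
    r=rays(d,px)*np.array(depth)[:,None]
    return r@d['T'][:3,:3].T+d['T'][:3,3]
def onz(d,px,z):
    r=rays(d,px)@d['T'][:3,:3].T; o=d['T'][:3,3]
    return o+r*((z-o[2])/r[:,2])[:,None]
def cloud(d):
    v,u=np.mgrid[:480,:640]
    p=pts(d,np.c_[u.ravel(),v.ravel()],d['z_map'].ravel()).reshape(480,640,3)
    p[d['z_map']==0]=np.nan
    return p
def proj(d,P):
    c=(np.atleast_2d(P)-d['T'][:3,3])@d['T'][:3,:3]; x=c[:,0]/-c[:,2]; y=-c[:,1]/-c[:,2]; k=1+d['k1']*(x*x+y*y)
    return np.c_[d['f']*x*k+d['cx'],d['f']*y*k+d['cy']]
def save(d,n): cv2.imwrite('pics/'+n,d['image'][:,:,::-1])
E
python3 - <<'E'
from h import *
import pickle
print(manip.sense(), manip.finger_overhang)
for n in('scene','side'):
    d=snap(n); save(d,n+'0.png'); pickle.dump(d,open(n+'.pkl','wb')); print(n,d['T'],d['fov_y'],d['k1'])
E
```

```text
pics
{'t': 0.0, 'q': array([-1.50850202e+00,  5.28463836e-01,  1.43390269e+00, -3.33429034e-05,
        1.18138686e+00, -1.78450472e-01]), 'qd': array([ 0.00026121,  0.00202246,  0.0012141 , -0.00030096,  0.0011339 ,
       -0.00186626]), 'tau': array([ 2.92249133e-03, -4.42343438e+01, -1.78024453e+01,  5.20840433e-05,
        8.44779366e-03,  1.84891185e-06]), 'tcp_pos': array([ 0.14901723, -0.60619356,  0.20923497]), 'tool_rot': array([ 9.92762646e-01,  1.20088138e-01,  4.73200688e-05, -1.07944318e-03]), 'force': array([-0.15518595,  0.21369112, -0.46709823]), 'ft_torque': array([-0.03773026, -0.04266953, -0.01288842]), 'gripper_force': 0.0, 'finger_gap': 0.9988647860422702} 0.014
scene [[-0.53696701  0.43928162 -0.72020698 -0.27469517]
 [-0.84343709 -0.296498    0.44799867  0.55153067]
 [-0.01674235  0.84800978  0.52971606  0.80931999]
 [ 0.          0.          0.          1.        ]] 55.97236592303127 -0.07252373647354372
side [[-0.95406859  0.14326676 -0.26311169  0.21562226]
 [-0.29956427 -0.46732422  0.83178682  1.08025997]
 [-0.00379106  0.87240054  0.48877696  0.84619288]
 [ 0.          0.          0.          1.        ]] 42.65420298197705 0.05463689454118919
```

View pics/scene0.png

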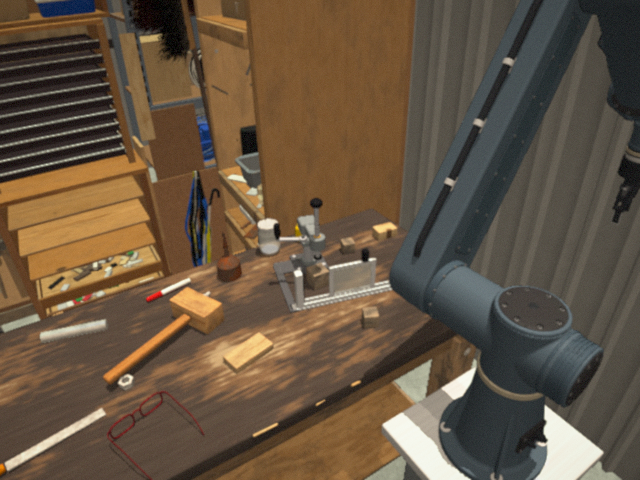

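View pics/side0.png

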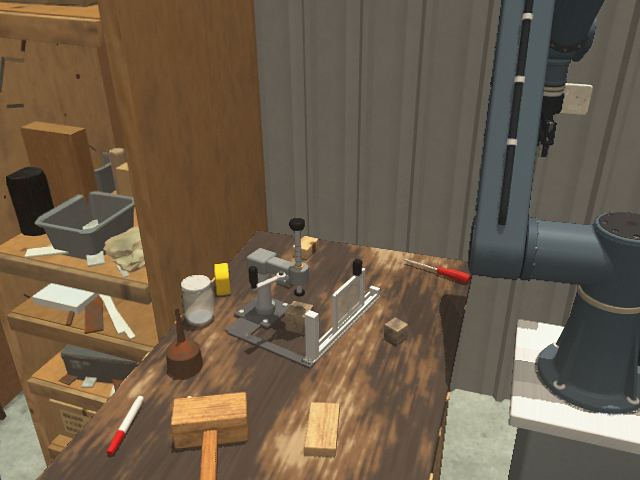

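Scene view: the stand is at about (315,255), with the knob at (316,203), clamp grip at (278,230) and guard grip at (367,256). In the side view those are the knob (297,224), clamp grip (253,275) and guard grip (357,267). The cube under the rod is at side (298,317). Possible look-alikes are the small cube at side (396,330) and another at scene (347,245). I'll enlarge both views.

```bash
python3 - <<'E'
from h import *
import pickle
S=[pickle.load(open(n+'.pkl','rb')) for n in('scene','side')]
a=cv2.resize(S[0]['image'][190:340,260:400],None,fx=4,fy=4,interpolation=3)[:, :400*2]
b=cv2.resize(S[1]['image'][210:370,220:410],None,fx=4,fy=4,interpolation=3)
cv2.imwrite('pics/crop1.png',np.hstack([cv2.resize(a,(340,364)),cv2.resize(b,(460,364*1))])[:,:,::-1])
for d,boxes in((S[0],dict(knob=(306,192,326,214),clamp=(270,218,286,242),guard=(358,244,376,266))),(S[1],dict(knob=(286,214,308,236),clamp=(244,260,262,288),guard=(350,254,366,278)))):
    C=cloud(d)
    for k,(x0,y0,x1,y1) in boxes.items():
        im=d['image'][y0:y1,x0:x1].astype(int); m=im.max(2)<60
        n,l,st,_=cv2.connectedComponentsWithStats(m.astype('uint8')); i=1+np.argmax(st[1:,4]); m=l==i
        v,u=np.nonzero(m); P=C[y0:y1,x0:x1][m]; P=P[~np.isnan(P[:,0])]
        top=P[P[:,2]>P[:,2].max()-.006]
        print(k,'px u',u.min()+x0,u.max()+x0,'v',v.min()+y0,v.max()+y0,'n',m.sum(),'zmax',P[:,2].max().round(4),'mid',np.median(P,0).round(4),'top',top.mean(0).round(4), 'mn',P.min(0).round(3),'mx',P.max(0).round(3))
E
```

```text
knob px u 310 321 v 198 207 n 92 zmax 0.2737 mid [0.6104 0.0243 0.2687] top [0.6144 0.0222 0.2704] mn [0.6   0.009 0.258] mx [0.629 0.036 0.274]
clamp px u 274 279 v 224 238 n 68 zmax 0.1978 mid [0.6783 0.1098 0.1783] top [0.6788 0.108  0.1956] mn [0.673 0.103 0.154] mx [0.686 0.116 0.198]
guard px u 362 368 v 249 261 n 79 zmax 0.15 mid [ 0.5021 -0.0571  0.1366] top [ 0.5055 -0.0586  0.1468] mn [ 0.497 -0.066  0.116] mx [ 0.516 -0.05   0.15 ]
knob px u 289 304 v 218 230 n 175 zmax 0.2743 mid [0.6169 0.0281 0.2692] top [0.6177 0.0231 0.2713] mn [0.603 0.006 0.247] mx [0.634 0.038 0.274]
clamp px u 249 257 v 266 287 n 167 zmax 0.1996 mid [0.6837 0.1114 0.1788] top [0.6849 0.1089 0.1966] mn [ 0.675 -0.123  0.001] mx [0.809 0.119 0.2  ]
guard px u 353 361 v 259 275 n 131 zmax 0.1517 mid [ 0.5085 -0.0552  0.136 ] top [ 0.5089 -0.0587  0.1481] mn [ 0.5   -0.237 -0.001] mx [ 0.565 -0.048  0.152]
```

View pics/crop1.png

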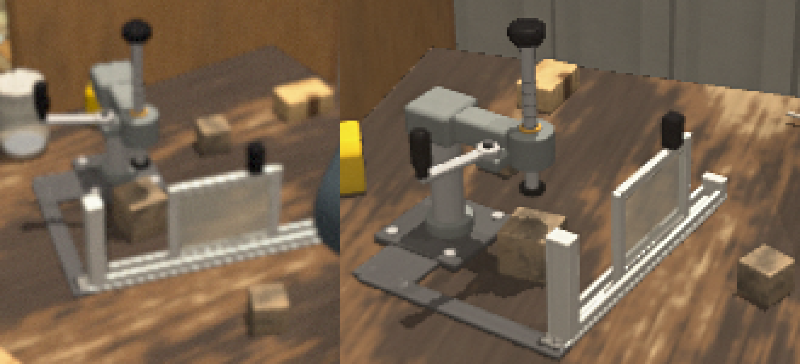

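Under the rod stands the larger grey-brown cube, scene (318,277) and side (298,317), which is block_tall. The smaller cubes at scene (347,245) and (371,317) are look-alikes. The pale block with a knot is block_mid, and the flat one at scene (248,350) is block_flat. Next I'll triangulate the points and find the yaw.

```bash
cat > m.py <<'E'
from h import *
import pickle
S=[pickle.load(open(n+'.pkl','rb')) for n in('scene','side')]
def tri(ps):
    A=np.zeros((3,3));b=np.zeros(3)
    for d,p in zip(S,ps):
        r=(rays(d,[p])@d['T'][:3,:3].T)[0]; r/=np.linalg.norm(r); M=np.eye(3)-np.outer(r,r); A+=M; b+=M@d['T'][:3,3]
    return np.linalg.solve(A,b)
for k,bs in dict(knob=((306,192,326,214),(286,214,308,236)),clamp=((270,218,286,242),(244,260,262,288)),guard=((358,244,376,266),(350,254,366,278))).items():
    c=[]
    for d,(x0,y0,x1,y1) in zip(S,bs):
        m=(d['image'][y0:y1,x0:x1].max(2)<60).astype('uint8')
        n,l,st,ce=cv2.connectedComponentsWithStats(m); i=1+np.argmax(st[1:,4]); c.append(ce[i]+[x0,y0])
    print(k,np.round(c,1).tolist(),tri(c).round(4))
C=[cloud(d) for d in S]
rod=np.array([.619,.023])
for P in C:
    Q=P.reshape(-1,3); Q=Q[~np.isnan(Q[:,0])]; 
    near=np.hypot(*(Q[:,:2]-rod).T)<.25
    a=Q[near&(abs(Q[:,2]-.160)<.004)]
    a=a[(a[:,0]>.61)&(a[:,1]<.07)]
    rect=cv2.minAreaRect((a[:,:2]*1000).astype('float32')); print('arm',len(a),rect)
    g=Q[near&(abs(Q[:,2]-.113)<.004)&(Q[:,0]<.58)]
    v,u,_,_=[0]*4
    l=cv2.fitLine((g[:,:2]).astype('float32'),cv2.DIST_HUBER,0,.01,.01).ravel(); print('guard top',len(g),l.round(4),'deg',np.degrees(np.arctan2(l[1],l[0])),g.min(0).round(3),g.max(0).round(3))
    print('above .16: max z near column',Q[near&(Q[:,0]>.67)&(Q[:,1]<.07)&(Q[:,2]<.25)][:,2].max())
E
python3 m.py
```

```text
knob [[315.8, 202.8], [296.8, 223.8]] [0.6197 0.019  0.2626]
clamp [[276.6, 230.8], [252.9, 276.2]] [0.6864 0.1058 0.1739]
guard [[364.9, 254.6], [356.9, 267.0]] [ 0.5103 -0.063   0.1302]
arm 239 ((675.5662841796875, 12.859214782714844), (57.8613395690918, 132.4381103515625), 74.23307800292969)
guard top 161 [0.2486 0.9686 0.5262 0.0167] deg 75.60271 [ 0.496 -0.091  0.109] [0.567 0.128 0.117]
above .16: max z near column 0.16291985547828192
arm 520 ((674.3912353515625, 9.989410400390625), (57.89990997314453, 139.2433624267578), 72.36772918701172)
guard top 225 [0.257  0.9664 0.5321 0.0276] deg 75.108864 [ 0.499 -0.094  0.109] [0.57  0.128 0.117]
above .16: max z near column 0.1648821175836318
```

Request:
drive_tool --pt "0 0 -0.05 0 0 0 -1" --pt "0 0 -0.05 0 0 0 -1" --pt "0 0 -0.05 0 0 0 -1" --pt "0 0 0 0 0 0 -1" --newtons 30

```text
t: 0.5
tcp_pos: [0.1495, -0.6109, 0.3689]
tool_rot: [0.993, 0.12, -0.0, 0.008]
force: [-0.8, -1.3, 0.5]
finger_gap: 0.331
gripper_force: 0.0
```

Request:
drive_tool --pt "0.034 -0.028 0 0 0 0 -1" --pt "0.034 -0.028 0 0 0 0 -1" --pt "0.034 -0.028 0 0 0 0 -1" --pt "0.034 -0.028 0 0 0 0 -1" --pt "0.034 -0.028 0 0 0 0 -1" --pt "0.034 -0.028 0 0 0 0 -1" --pt "0.034 -0.028 0 0 0 0 -1" --pt "0.034 -0.028 0 0 0 0 -1" --pt "0.034 -0.028 0 0 0 0 -1" --pt "0.034 -0.028 0 0 0 0 -1"

```text
t: 1.5
tcp_pos: [0.4129, -0.252, 0.3595]
tool_rot: [0.993, 0.12, -0.0, -0.0]
force: [0.2, -0.9, -0.0]
finger_gap: 0.003
gripper_force: 0.0
```

Request:
drive_tool --pt "0.034 -0.028 0 0 0 0 -1" --pt "0.034 -0.028 0 0 0 0 -1" --pt "0.034 -0.028 0 0 0 0 -1" --pt "0.034 -0.028 0 0 0 0 -1" --pt "0 0 0 0 0 7.2 -1" --pt "0 0 0 0 0 7.2 -1" --pt "0 0 0 0 0 7.2 -1" --pt "0 0 0 0 0 7.2 -1" --pt "0 0 0 0 0 0 -1" --pt "0 0 0 0 0 0 -1"

```text
t: 2.5
tcp_pos: [0.5175, -0.1126, 0.3596]
tool_rot: [0.992, -0.129, -0.001, -0.0]
force: [0.2, -0.6, -0.6]
finger_gap: 0.0
gripper_force: 0.0
```

```bash
python3 - <<'E'
from h import *
import pickle
d=snap('wrist'); save(d,'w1.png'); pickle.dump(d,open('w1.pkl','wb'))
s=manip.sense();print(s['tcp_pos'],s['tool_rot'],s['force'],R.from_quat(s['tool_rot']).as_matrix())
print(proj(d,[[.62,.02,.272],[.6864,.1058,.197],[.5103,-.063,.148]]), d['mount'])
E
```

```text
[ 0.51762425 -0.11267925  0.35975239] [ 9.91577094e-01 -1.29517119e-01 -4.03940242e-04 -1.38327320e-04] [-0.37684395 -0.62224966 -0.41952493] [[ 9.66450305e-01 -2.56852529e-01 -7.65244271e-04]
 [-2.56852305e-01 -9.66450593e-01  3.78958757e-04]
 [-8.36907295e-04 -1.69690051e-04 -9.99999635e-01]]
[[102.94222213 152.17335266]
 [ 38.14596153 102.28290589]
 [273.99892598 222.20476631]] [[ 8.76743274e-04  9.54339983e-01  2.98721321e-01  7.57581302e-02]
 [ 9.99997142e-01 -1.72233468e-04 -2.38473599e-03  2.26850393e-04]
 [-2.22439910e-03  2.98722557e-01 -9.54337407e-01 -1.62001450e-01]
 [ 0.00000000e+00  0.00000000e+00  0.00000000e+00  1.00000000e+00]]
```

View pics/w1.png

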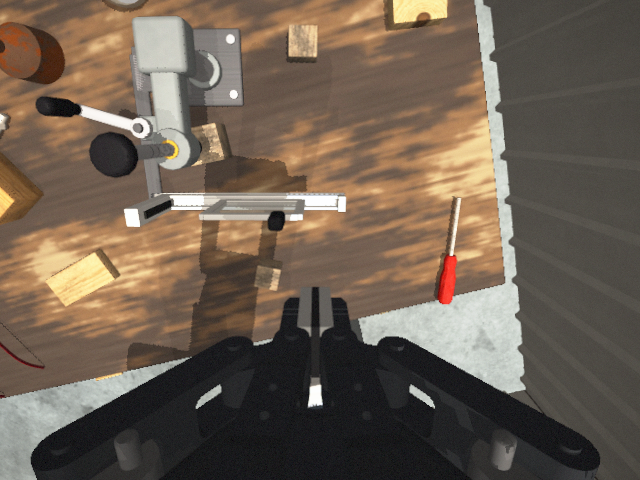

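The wrist view shows the knob at (114,154), the clamp grip at (57,106) and the guard grip at (276,220). The track runs horizontally in the image, so the stand yaw of about -15° matches the tool.

```bash
python3 - <<'E'
from h import *
import pickle
d=pickle.load(open('w1.pkl','rb')); C=cloud(d)
yaw=np.radians(-15);Y=np.array([[np.cos(yaw),np.sin(yaw)],[-np.sin(yaw),np.cos(yaw)]])
rod=None
for k,(x0,y0,x1,y1),z in(('knob',(80,125,145,185),.272),('clamp',(30,90,82,122),.197),('guard',(262,205,292,235),.148)):
    m=(d['image'][y0:y1,x0:x1].max(2)<70)
    n,l,st,ce=cv2.connectedComponentsWithStats(m.astype('uint8')); m=l==1+np.argmax(st[1:,4])
    P=C[y0:y1,x0:x1][m]; P=P[~np.isnan(P[:,0])]; z1=np.percentile(P[:,2],97)
    t=P[P[:,2]>z1-.005]; c=(t.max(0)+t.min(0))/2; rod=c if rod is None else rod
    print(k,z1.round(4),'top mid',c.round(4),'ext',np.ptp(t,axis=0).round(3),'mean',t.mean(0).round(4),'stand',(Y@(c-rod)[:2]).round(4))
E
```

```text
knob 0.2703 top mid [0.6172 0.0182 0.2685] ext [0.032 0.033 0.006] mean [0.6173 0.0171 0.2687] stand [0. 0.]
clamp 0.1956 top mid [0.6829 0.104  0.1938] ext [0.017 0.016 0.006] mean [0.683  0.1039 0.1937] stand [0.0412 0.0999]
guard 0.1475 top mid [ 0.508  -0.0628  0.146 ] ext [0.018 0.017 0.007] mean [ 0.5084 -0.063   0.1457] stand [-0.0845 -0.1066]
```

Request:
drive_tool --pt "0.016 -0.038 0 0 0 0 -1" --pt "0.016 -0.038 0 0 0 0 -1" --pt "0.016 -0.038 0 0 0 0 -1" --pt "0.0155 -0.0385 0 0 0 0 -1" --pt "0 0 0.02 0 0 0 -1" --pt "0 0 0.02 0 0 0 -1" --pt "0 0 0.02 0 0 0 -1" --pt "0 0 0 0 0 0 -1" --pt "0 0 0 0 0 0 -1"

```text
t: 3.45
tcp_pos: [0.6187, 0.018, 0.3002]
tool_rot: [0.991, -0.13, -0.0, -0.0]
force: [1.0, 0.0, 0.6]
finger_gap: 0.0
gripper_force: 0.0
```

Request:
drive_tool --pt "0 0 0.005 0 0 0 -1" --pt "0 0 0.005 0 0 0 -1" --pt "0 0 0.004 0 0 0 -1" --pt "0 0 0.004 0 0 0 -1" --pt "0 0 0.004 0 0 0 -1" --pt "0 0 0.003 0 0 0 -1" --pt "0 0 0 0 0 0 -1"

```text
t: 4.15
tcp_pos: [0.6183, 0.0182, 0.2746]
tool_rot: [0.991, -0.131, -0.001, -0.0]
force: [-0.1, 0.3, 0.6]
finger_gap: -0.003
gripper_force: 0.0
```

Request:
drive_tool --pt "0 0 0.004 0 0 0 -1" --pt "0 0 0.004 0 0 0 -1" --pt "0 0 0.004 0 0 0 -1" --pt "0 0 0.004 0 0 0 -1" --pt "0 0 0.003 0 0 0 -1" --pt "0 0 0.002 0 0 0 -1" --pt "0 0 0 0 0 0 -1"

```text
t: 4.85
tcp_pos: [0.6185, 0.0181, 0.2538]
tool_rot: [0.991, -0.131, -0.0, -0.0]
force: [0.0, 0.4, -0.8]
finger_gap: 0.001
gripper_force: 0.0
```

```bash
python3 - <<'E'
from h import *
d=snap('side'); cv2.imwrite('pics/s2.png',cv2.resize(d['image'][180:350,210:400],None,fx=3,fy=3,interpolation=3)[:,:,::-1])
print(proj(d,[[.618,.018,.271],[.618,.018,.245]]))
E
```

```text
[[297.63376429 220.36253248]
 [297.98730783 231.48151444]]
```

View pics/s2.png

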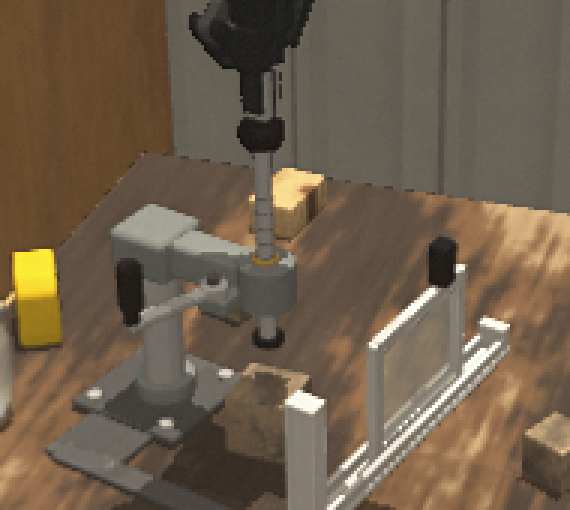

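```bash
python3 - <<'E'
from h import *
import pickle
o=pickle.load(open('side.pkl','rb')); d=snap('side'); print(manip.sense()['tcp_pos'],manip.sense()['force'])
for im in (o,d):
    C=cloud(im)
    for u in (297,300): print(u,[(v,int(im['image'][v,u].max()),*C[v,u].round(3)) for v in range(204,236,2)])
    f=im['image'][284:302,290:310].max(2)<50; v,x=np.nonzero(f); print('foot',v.mean()+284,v.max()+284)
s=snap('scene'); cv2.imwrite('pics/sc2.png',cv2.resize(s['image'][150:300,250:390],None,fx=4,fy=4,interpolation=3)[:,:,::-1])
E
```

```text
[0.61873874 0.01811134 0.25425829] [ 0.06400411  0.20970464 -1.30546411]
297 [(204, 102, np.float64(0.957), np.float64(-0.877), np.float64(-0.145)), (206, 100, np.float64(0.957), np.float64(-0.875), np.float64(-0.152)), (208, 101, np.float64(0.957), np.float64(-0.875), np.float64(-0.16)), (210, 101, np.float64(0.95), np.float64(-0.856), np.float64(-0.159)), (212, 100, np.float64(0.954), np.float64(-0.865), np.float64(-0.172)), (214, 102, np.float64(0.954), np.float64(-0.865), np.float64(-0.181)), (216, 104, np.float64(0.957), np.float64(-0.872), np.float64(-0.193)), (218, 53, np.float64(0.622), np.float64(0.011), np.float64(0.272)), (220, 43, np.float64(0.619), np.float64(0.02), np.float64(0.273)), (222, 44, np.float64(0.616), np.float64(0.028), np.float64(0.272)), (224, 47, np.float64(0.613), np.float64(0.036), np.float64(0.272)), (226, 33, np.float64(0.613), np.float64(0.036), np.float64(0.267)), (228, 30, np.float64(0.614), np.float64(0.033), np.float64(0.262)), (230, 40, np.float64(0.614), np.float64(0.033), np.float64(0.257)), (232, 109, np.float64(0.617), np.float64(0.027), np.
[... 2730 characters left out ...]
16, 96, np.float64(0.61), np.float64(0.025), np.float64(0.286)), (218, 93, np.float64(0.611), np.float64(0.022), np.float64(0.28)), (220, 30, np.float64(0.612), np.float64(0.019), np.float64(0.273)), (222, 36, np.float64(0.609), np.float64(0.027), np.float64(0.273)), (224, 34, np.float64(0.608), np.float64(0.031), np.float64(0.27)), (226, 34, np.float64(0.609), np.float64(0.03), np.float64(0.265)), (228, 32, np.float64(0.608), np.float64(0.032), np.float64(0.262)), (230, 54, np.float64(0.611), np.float64(0.025), np.float64(0.253)), (232, 73, np.float64(0.613), np.float64(0.019), np.float64(0.245)), (234, 73, np.float64(0.612), np.float64(0.021), np.float64(0.242))]
foot 293.0833333333333 295
```

View pics/sc2.png

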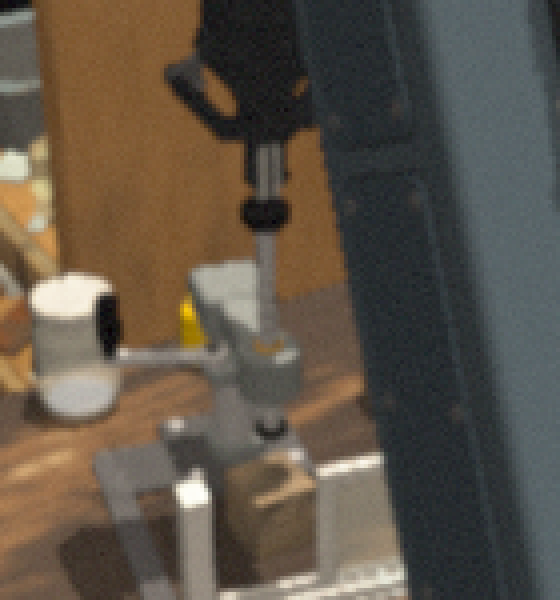

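The side and scene views show the shut fingertips just touching the knob top at z≈0.272, and the rod hasn't moved. That doesn't agree with the TCP reading, so I'll check the fingertip offset in tool coordinates with the wrist depth.

```bash
python3 - <<'E'
from h import *
import pickle
s=manip.sense(); d=snap('wrist'); save(d,'w3.png'); pickle.dump(d,open('w3.pkl','wb'))
print(s['tcp_pos'],s['q'],manip.finger_overhang)
for n,e in(('w1',pickle.load(open('w1.pkl','rb'))),('w3',d)):
    v,u=np.mgrid[:480,:640]; M=np.array(e['mount'])
    P=(rays(e,np.c_[u.ravel(),v.ravel()])*e['z_map'].reshape(-1,1))@M[:3,:3].T+M[:3,3]; P=P.reshape(480,640,3)
    print(n,[(v,P[v,308].round(3).tolist(),P[v,325].round(3).tolist()) for v in range(270,400,10)])
    Q=P.reshape(-1,3)[(e['z_map'].ravel()>0)]; Q=Q[(abs(Q[:,0])<.03)&(abs(Q[:,1])<.03)]; print(np.percentile(Q[:,2],[1,50,90,99]), len(Q))
E
```

```text
[0.61882718 0.01808883 0.25437121] [-1.51034872e-01  4.74505302e-01  1.39719219e+00 -2.48917827e-05
  1.26951547e+00  1.68159476e+00] 0.014
w1 [(270, [-0.14, -0.01, 0.36], [-0.141, 0.019, 0.362]), (280, [-0.159, -0.01, 0.362], [-0.159, 0.019, 0.362]), (290, [0.01, -0.002, -0.027], [0.01, 0.005, -0.027]), (300, [0.01, -0.002, -0.035], [0.01, 0.005, -0.036]), (310, [0.01, -0.002, -0.044], [0.01, 0.005, -0.044]), (320, [0.011, -0.002, -0.053], [0.01, 0.004, -0.051]), (330, [0.009, -0.002, -0.057], [0.012, 0.004, -0.061]), (340, [0.011, -0.002, -0.066], [0.012, 0.004, -0.068]), (350, [0.007, -0.002, -0.067], [0.011, 0.004, -0.072]), (360, [0.003, -0.002, -0.066], [0.011, 0.004, -0.077]), (370, [-0.001, -0.002, -0.066], [0.008, 0.004, -0.078]), (380, [-0.005, -0.002, -0.066], [-0.003, 0.004, -0.068]), (390, [-0.008, -0.002, -0.067], [-0.008, 0.004, -0.068])]
[-0.11933192 -0.09647679 -0.04847543  0.36159221] 34591
w3 [(270, [0.014, -0.003, -0.012], [0.013, 0.006, -0.011]), (280, [0.01, -0.003, -0.016], [0.009, 0.005, -0.014]), (290, [0.01, -0.002, -0.027], [0.01, 0.005, -0.026]), (300, [0.01, -0.002, -0.036], [0.01, 0.005, -0.035]), (310, [0.01, -0.002, -0.045], [0.01, 0.005, -0.045]), (320, [0.01, -0.002, -0.053], [0.01, 0.004, -0.053]), (330, [0.009, -0.002, -0.057], [0.011, 0.004, -0.06]), (340, [0.011, -0.002, -0.066], [0.012, 0.004, -0.067]), (350, [0.007, -0.002, -0.066], [0.012, 0.004, -0.073]), (360, [0.003, -0.002, -0.066], [0.012, 0.003, -0.078]), (370, [-0.001, -0.002, -0.066], [0.008, 0.004, -0.078]), (380, [-0.004, -0.002, -0.067], [-0.004, 0.004, -0.068]), (390, [-0.008, -0.002, -0.068], [-0.008, 0.004, -0.068])]
[-0.11929109 -0.09185257 -0.00975153  0.11583472] 38001
```

View pics/w3.png

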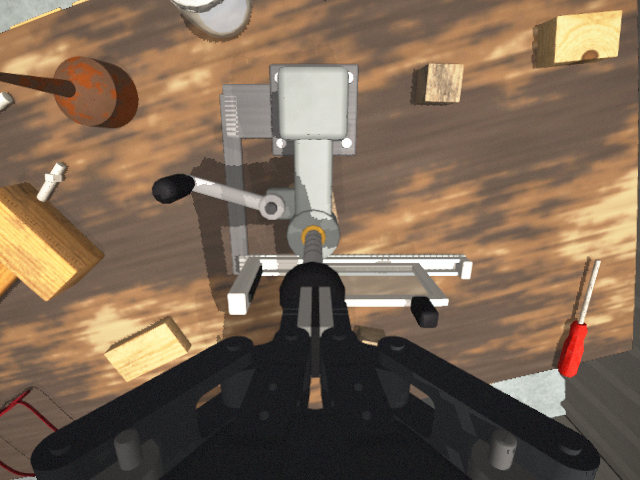

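The shut fingertips are about 18 mm behind the reported TCP, so contact is only now starting. I'll carry on down and watch the force.

Request:
drive_tool --pt "0 0 0.002 0 0 0 -1" --pt "0 0 0.002 0 0 0 -1" --pt "0 0 0.002 0 0 0 -1" --pt "0 0 0.002 0 0 0 -1" --pt "0 0 0.002 0 0 0 -1"

```text
t: 5.55
tcp_pos: [0.6188, 0.0181, 0.2444]
tool_rot: [0.991, -0.131, 0.0, 0.0]
force: [-1.5, 0.7, 2.7]
finger_gap: 0.001
gripper_force: 1.4
```

Request:
drive_tool --pt "0 0 0.003 0 0 0 -1" --pt "0 0 0.003 0 0 0 -1" --pt "0 0 0.003 0 0 0 -1" --pt "0 0 0.003 0 0 0 -1"

```text
t: 5.95
tcp_pos: [0.6188, 0.0181, 0.232]
tool_rot: [0.991, -0.131, 0.0, -0.0]
force: [0.3, -0.1, 2.0]
finger_gap: 0.002
gripper_force: 1.5
```

Request:
drive_tool --pt "0 0 0.003 0 0 0 -1" --pt "0 0 0.003 0 0 0 -1"

```text
t: 6.15
tcp_pos: [0.6187, 0.0181, 0.2259]
tool_rot: [0.991, -0.131, 0.0, -0.0]
force: [0.3, 0.0, 3.1]
finger_gap: -0.001
gripper_force: 1.5
```

```bash
cat > foot.py <<'E'
from h import *
d=snap('side'); C=cloud(d)
x0,y0=285,200; sub=C[y0:y0+70,x0:x0+30].reshape(-1,3); im=d['image'][y0:y0+70,x0:x0+30].max(2).ravel()
near=(np.hypot(sub[:,0]-.618,sub[:,1]-.0185)<.02)
# knob front rim: pixels at radius >12mm above z .2
r=np.hypot(sub[:,0]-.618,sub[:,1]-.0185); k=(r>.010)&(r<.021)&(im<50)&(sub[:,2]>.2)&(sub[:,2]<.285)
print('knob z pct',np.percentile(sub[k][:,2],[3,50,97]).round(4))
e=C[270:330,280:320].reshape(-1,3); b=d['image'][270:330,280:320].max(2).ravel()<45
r=np.hypot(e[:,0]-.618,e[:,1]-.0185); f=b&(r<.02)&(e[:,2]>.04)&(e[:,2]<.11)
print('foot',f.sum(),np.percentile(e[f][:,2],[3,50,97]).round(4) if f.sum() else '')
s=manip.sense();print(s['tcp_pos'],s['force'],s['t'])
E
python3 foot.py
```

```text
knob z pct [0.2334 0.2473 0.2816]
foot 30 [0.0677 0.0718 0.0763]
[0.61871824 0.0181364  0.22543016] [ 0.33577866 -0.2918952   0.79859243] 6.2
```

Request:
drive_tool --pt "0 0 0.003 0 0 0 -1" --pt "0 0 0.003 0 0 0 -1" --pt "0 0 0.003 0 0 0 -1" --pt "0 0 0.002 0 0 0 -1"

```text
t: 6.6
tcp_pos: [0.6187, 0.0181, 0.2149]
tool_rot: [0.991, -0.131, 0.0, -0.0]
force: [0.1, -0.4, 2.6]
finger_gap: -0.003
gripper_force: 1.4
```

Request:
drive_tool --pt "0 0 0.001 0 0 0 -1" --pt "0 0 0.001 0 0 0 -1"

```text
t: 6.8
tcp_pos: [0.6187, 0.0182, 0.2131]
tool_rot: [0.991, -0.131, 0.0, -0.0]
force: [0.3, -0.5, 2.8]
finger_gap: 0.0
gripper_force: 1.3
```

Request:
drive_tool --pt "0 0 0.001 0 0 0 -1"

```text
t: 6.9
tcp_pos: [0.6187, 0.0181, 0.2122]
tool_rot: [0.991, -0.131, 0.0, 0.0]
force: [0.0, -0.5, 2.4]
finger_gap: 0.001
gripper_force: 1.3
```

Request:
drive_tool --pt "0 0 0.001 0 0 0 -1"

```text
t: 7.0
tcp_pos: [0.6188, 0.0181, 0.2112]
tool_rot: [0.991, -0.131, 0.0, 0.0]
force: [-0.1, 0.1, 2.8]
finger_gap: -0.002
gripper_force: 1.3
```

Request:
drive_tool --pt "0 0 0.0007 0 0 0 -1"

```text
t: 7.1
tcp_pos: [0.6187, 0.0181, 0.2105]
tool_rot: [0.991, -0.131, 0.0, -0.0]
force: [-0.1, 0.7, 2.3]
finger_gap: 0.004
gripper_force: 1.3
```

Request:
drive_tool --pt "0 0 0.0007 0 0 0 -1"

```text
t: 7.2
tcp_pos: [0.6187, 0.0181, 0.21]
tool_rot: [0.991, -0.131, 0.0, 0.0]
force: [-1.5, -0.4, 5.8]
finger_gap: -0.003
gripper_force: 3.0
```

Request:
drive_tool --pt "0 0 0.0007 0 0 0 -1"

```text
t: 7.3
tcp_pos: [0.6188, 0.0181, 0.21]
tool_rot: [0.991, -0.131, 0.0, 0.0]
force: [-1.2, 0.3, 9.7]
finger_gap: -0.005
gripper_force: 4.6
```

```bash
python3 foot.py
```

```text
knob z pct [0.2182 0.242  0.2826]
foot 29 [0.0529 0.0555 0.0595]
[0.61877487 0.01812275 0.20999831] [-1.17569218 -0.9121539   6.82453001] 7.35
```

The foot reached the block with about 6 N on it, and block_tall stayed in place. I'll hold briefly, then lift. After that I'll check where the mug stands before the clamp move.

Request:
drive_tool --pt "0 0 0 0 0 0 -1" --pt "0 0 0 0 0 0 -1" --pt "0 0 -0.005 0 0 0 -1" --pt "0 0 -0.02 0 0 0 -1" --pt "0 0 -0.025 0 0 0 -1" --pt "0 0 0 0 0 0 -1"

```text
t: 7.95
tcp_pos: [0.6207, 0.0179, 0.2623]
tool_rot: [0.991, -0.13, 0.003, 0.0]
force: [0.4, -0.1, 0.1]
finger_gap: -0.001
gripper_force: 0.0
```

```bash
python3 - <<'E'
from h import *
import pickle
Y=lambda P:np.c_[(P[:,:2]-[.6185,.0185])@np.array([[.9659,.2588],[-.2588,.9659]]),P[:,2]]
o=pickle.load(open('side.pkl','rb')); d=snap('side')
for n,e,(x0,y0,x1,y1) in(('mug',o,(182,278,214,325)),('yellow',o,(215,263,230,295)),('foot',d,(290,285,310,312))):
    P=cloud(e)[y0:y1,x0:x1].reshape(-1,3); P=P[~np.isnan(P[:,0])&(P[:,2]>.03)]; P=P[np.linalg.norm(P-np.median(P,0),axis=1)<.15]; q=Y(P)
    print(n,np.percentile(q,[2,50,98],axis=0).round(3).tolist())
w=snap('wrist');C=cloud(w)
m=(w['image'].max(2)<70)&(C[:,:,2]>.15)&(C[:,:,2]<.205); m[260:]=0; P=C[m]; print('clamp',len(P),((P.max(0)+P.min(0))/2).round(4),Y(P[P[:,2]>.188]).mean(0).round(4),np.ptp(P,axis=0))
m=(w['image'].max(2)<70)&(C[:,:,2]>.205)&(C[:,:,2]<.25)&(np.hypot(C[:,:,0]-.6185,C[:,:,1]-.0185)<.03);P=C[m]; print('knob top',len(P),np.percentile(P[:,2],[50,90,97]))
s=manip.sense();print(s['tcp_pos'],s['q'])
E
python3 foot.py
```

```text
mug [[0.178, 0.079, 0.033], [0.195, 0.117, 0.077], [0.237, 0.135, 0.105]]
yellow [[0.221, -0.045, 0.032], [0.24, -0.011, 0.057], [0.269, 0.007, 0.066]]
foot [[-0.018, -0.021, 0.048], [-0.002, 0.004, 0.058], [0.026, 0.018, 0.116]]
clamp 849 [0.6516 0.0619 0.1736] [0.0414 0.0995 0.1934] [0.08193606 0.1021641  0.04711419]
knob top 2053 [0.22886305 0.22983453 0.23019245]
[0.61847948 0.01816416 0.25899294] [-1.50997814e-01  4.69843393e-01  1.39196809e+00 -2.61290993e-05
  1.27977293e+00  1.68160737e+00]
knob z pct [0.2161 0.2275 0.2335]
foot 28 [0.0517 0.0552 0.0594]
[0.61787103 0.01823387 0.25815619] [-0.18200126 -0.47950915 -0.64034055] 8.1
```

Request:
drive_tool --pt "0.007 -0.042 0 0 0 0 -1" --pt "0.007 -0.042 0 0 0 0 -1" --pt "0.006 -0.042 0 0 0 0 -1" --pt "0 0 0 0 0 -8 -1" --pt "0 0 0 0 0 -8 -1" --pt "0 0 0 0 0 -8 -1" --pt "0 0 0 0 0 -8 -1" --pt "0 0 0 0 0 -8 -1" --pt "0 0 0.02 0 0 0 -1" --pt "0 0 0 0 0 0 -1"

```text
t: 9.1
tcp_pos: [0.6677, 0.1345, 0.2345]
tool_rot: [0.976, 0.216, -0.005, -0.001]
force: [-0.8, -0.2, 0.4]
finger_gap: 0.001
gripper_force: 0.0
```

```bash
cat > st.py <<'E'
from h import *
s=manip.sense(); A=np.array([[.9659,-.2588],[.2588,.9659]])
M=R.from_quat(s['tool_rot']).as_matrix()
print('stand mm',(A@(s['tcp_pos'][:2]-[.6185,.0185])*1000).round(1),'z',s['tcp_pos'][2].round(4),'tool x,y in stand deg',[np.degrees(np.arctan2(*(A@M[:2,i])[::-1])).round(1) for i in(0,1)],'F',(A@s['force'][:2]).round(1),s['force'][2].round(1),'t',s['t'],'q6',s['q'][5].round(2))
E
python3 st.py
```

```text
stand mm [ 17.5 124.7] z 0.2345 tool x,y in stand deg [np.float64(40.0), np.float64(-50.0)] F [-0.7 -0.4] 0.4 t 9.1 q6 1.17
```

Request:
drive_tool --pt "0 0 0.03 0 0 0 -1" --pt "0 0 0.03 0 0 0 -1" --pt "0 0 0.0255 0 0 0 -1" --pt "0 0 0 0 0 0 -1" --pt "0.003 0.0095 0 0 0 0 -1" --pt "0.003 0.006 0 0 0 0 -1" --pt "0.0035 0.0055 0 0 0 0 -1" --pt "0.002 0.0065 0 0 0 0 -1" --pt "0.002 0.007 0 0 0 0 -1" --pt "0 0 0 0 0 0 -1"

```text
t: 10.1
tcp_pos: [0.699, 0.1077, 0.1546]
tool_rot: [0.976, 0.216, 0.001, 0.001]
force: [0.1, 0.0, -0.1]
finger_gap: 0.001
gripper_force: 0.0
```

```bash
python3 st.py; cat > look.py <<'E'
from h import *
import sys
d=snap('side'); C=cloud(d); A=np.array([[.9659,-.2588],[.2588,.9659]])
cv2.imwrite('pics/'+sys.argv[1],cv2.resize(d['image'][190:350,210:400],None,fx=3,fy=3,interpolation=3)[:,:,::-1])
E
python3 look.py s4.png
```

```text
stand mm [ 54.6 107. ] z 0.1546 tool x,y in stand deg [np.float64(39.9), np.float64(-50.1)] F [0.1 0. ] -0.1 t 10.1 q6 1.13
```

View pics/s4.png

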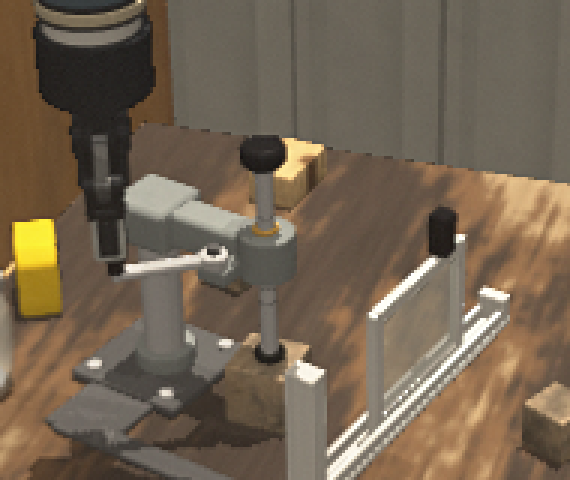

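The side view shows the foot on the block at (268,350). The fingers are in front of the clamp grip at (110,245), and the lever is moving with them. I'll carry on along the arc.

Request:
drive_tool --pt "-0.001 0.0055 0 0 0 0 -1" --pt "-0.001 0.0055 0 0 0 0 -1" --pt "-0.0005 0.007 0 0 0 0 -1" --pt "-0.001 0.007 0 0 0 0 -1" --pt "-0.002 0.0065 0 0 0 0 -1" --pt "-0.002 0.007 0 0 0 0 -1" --pt "-0.003 0.0055 0 0 0 0 -1" --pt "0 0 0 0 0 0 -1"

```text
t: 10.95
tcp_pos: [0.7064, 0.0631, 0.1535]
tool_rot: [0.976, 0.216, -0.0, 0.001]
force: [-0.5, -0.1, -0.6]
finger_gap: -0.0
gripper_force: 0.0
```

```bash
python3 st.py
```

```text
stand mm [73.3 65.8] z 0.1535 tool x,y in stand deg [np.float64(39.9), np.float64(-50.1)] F [-0.5 -0.2] -0.6 t 10.95 q6 1.07
```

Request:
drive_tool --pt "-0.002 0.0035 0 0 0 0 -1" --pt "-0.001 0.002 0 0 0 0 -1"

```text
t: 11.15
tcp_pos: [0.706, 0.0584, 0.1536]
tool_rot: [0.976, 0.216, -0.0, -0.0]
force: [0.4, 1.3, -0.6]
finger_gap: 0.002
gripper_force: 0.5
```

Request:
drive_tool --pt "-0.001 0.0015 0 0 0 0 -1"

```text
t: 11.25
tcp_pos: [0.7057, 0.0567, 0.1536]
tool_rot: [0.976, 0.216, -0.0, -0.0]
force: [0.6, 2.2, -0.3]
finger_gap: 0.0
gripper_force: 0.5
```

Request:
drive_tool --pt "-0.001 0.0015 0 0 0 0 -1"

```text
t: 11.35
tcp_pos: [0.7057, 0.0562, 0.1536]
tool_rot: [0.976, 0.216, 0.001, -0.001]
force: [0.8, 6.0, -0.5]
finger_gap: -0.0
gripper_force: 2.6
```

Request:
drive_tool --pt "-0.001 0.0015 0 0 0 0 -1"

```text
t: 11.45
tcp_pos: [0.7057, 0.056, 0.1537]
tool_rot: [0.976, 0.216, 0.001, -0.002]
force: [2.2, 10.3, -0.9]
finger_gap: -0.001
gripper_force: 4.1
```

```bash
python3 st.py; python3 look.py s5.png
```

```text
stand mm [74.5 58.8] z 0.1537 tool x,y in stand deg [np.float64(40.0), np.float64(-50.0)] F [-0.5 10.5] -0.9 t 11.45 q6 1.05
```

View pics/s5.png

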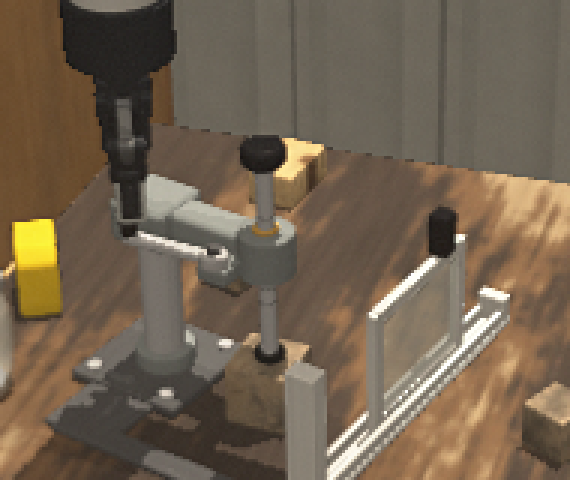

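Request:
drive_tool --pt "0 0 0 0 0 0 -1" --pt "0 0 0 0 0 0 -1" --pt "0 -0.015 0 0 0 0 -1" --pt "0 -0.015 0 0 0 0 -1" --pt "0 0 -0.04 0 0 0 -1" --pt "0 0 -0.04 0 0 0 -1" --pt "0 0 -0.03 0 0 8 -1" --pt "0 0 0 0 0 8 -1" --pt "0 0 0 0 0 8 -1" --pt "0 0 0 0 0 8 -1"

```text
t: 12.5
tcp_pos: [0.6917, 0.0809, 0.2641]
tool_rot: [0.998, -0.064, -0.0, 0.0]
force: [-0.3, 0.5, 0.3]
finger_gap: 0.003
gripper_force: 0.0
```

Request:
drive_tool --pt "0 0 0 0 0 8 -1" --pt "0 0 0 0 0 0 -1"

```text
t: 12.7
tcp_pos: [0.6918, 0.0809, 0.2636]
tool_rot: [0.991, -0.13, -0.0, 0.0]
force: [0.1, 0.2, -0.6]
finger_gap: -0.005
gripper_force: 0.0
```

```bash
python3 st.py; cat > cl.py <<'E'
from h import *
A=np.array([[.9659,-.2588],[.2588,.9659]])
for n in('side','scene'):
    d=snap(n); C=cloud(d); q=(C[:,:,:2]-[.6185,.0185])@A.T
    for k,lo,hi,xr,yr in(('clamp',.165,.21,(.02,.12),(.025,.12)),('guard',.118,.155,(-.11,-.06),(-.14,.06))):
        m=(d['image'].max(2)<70)&(C[:,:,2]>lo)&(C[:,:,2]<hi)&(q[:,:,0]>xr[0])&(q[:,:,0]<xr[1])&(q[:,:,1]>yr[0])&(q[:,:,1]<yr[1])
        if m.sum()<5: print(n,k,'-',m.sum()); continue
        c=np.median(q[m],0); e=''
        if k=='clamp': e=1.42-np.arctan2(c[1]-.034,c[0]-.022)
        print(n,k,m.sum(),c.round(4),e)
E
python3 cl.py; python3 foot.py
```

```text
stand mm [54.6 79.2] z 0.2636 tool x,y in stand deg [np.float64(0.0), np.float64(-90.0)] F [0.1 0.2] -0.6 t 12.7 q6 1.79
side clamp 113 [0.0881 0.0483] 1.206773582510345
side guard 121 [-0.0878 -0.0995] 
scene clamp 59 [0.0849 0.0453] 1.2423804417135924
scene guard - 0
knob z pct [0.2175 0.2267 0.233 ]
foot 26 [0.0524 0.0554 0.0578]
[0.69217224 0.08067785 0.26358377] [-0.27139066 -0.68718605 -0.04692041] 12.85
```

```bash
cat > wc.py <<'E'
from h import *
A=np.array([[.9659,-.2588],[.2588,.9659]])
d=snap('wrist'); C=cloud(d); q=(C[:,:,:2]-[.6185,.0185])@A.T
for k,lo,hi,xr,yr in(('clamp',.188,.203,(.03,.12),(.02,.12)),('guard',.140,.155,(-.11,-.06),(-.14,.1)),('knob',.222,.24,(-.03,.03),(-.03,.03))):
    m=(d['image'].max(2)<80)&(C[:,:,2]>lo)&(C[:,:,2]<hi)&(q[:,:,0]>xr[0])&(q[:,:,0]<xr[1])&(q[:,:,1]>yr[0])&(q[:,:,1]<yr[1])
    if m.sum()<5: print(k,'-'); continue
    c=(q[m].max(0)+q[m].min(0))/2; print(k,m.sum(),c.round(4),np.ptp(q[m],axis=0).round(3),1.42-np.arctan2(c[1]-.034,c[0]-.022) if k=='clamp' else '')
E
python3 wc.py
```

```text
clamp 459 [0.0909 0.0433] [0.016 0.018] 1.286344439451389
guard 305 [-0.0847 -0.1057] [0.018 0.017] 
knob 1431 [0.0018 0.0009] [0.03  0.033]
```

Request:
drive_tool --pt "-0.02 0.036 0 0 0 0 -1" --pt "-0.024 0.036 0 0 0 0 -1" --pt "-0.024 0.036 0 0 0 0 -1" --pt "-0.024 0.036 0 0 0 0 -1" --pt "-0.024 0.036 0 0 0 0 -1" --pt "-0.024 0.036 0 0 0 0 -1" --pt "0 0 0.02 0 0 0 -1" --pt "0 0 0 0 0 0 -1"

```text
t: 13.7
tcp_pos: [0.4992, -0.0923, 0.2423]
tool_rot: [0.991, -0.131, -0.002, -0.001]
force: [0.3, -0.1, 1.1]
finger_gap: 0.002
gripper_force: 0.0
```

```bash
python3 st.py; python3 wc.py
```

```text
stand mm [ -86.5 -137.9] z 0.2423 tool x,y in stand deg [np.float64(-0.1), np.float64(-90.1)] F [ 0.4 -0. ] 1.1 t 13.7 q6 1.43
clamp -
guard 440 [-0.0856 -0.1066] [0.017 0.017] 
knob 3555 [-0.0014 -0.0007] [0.033 0.032]
```

The clamp reads 1.29 rad, so it's locked. For the guard I'll turn the tool half round so the wrist camera stays clear of the knob.

Request:
drive_tool --pt "0 0 0 0 0 -8.5 -1" --pt "0 0 0 0 0 -8.5 -1" --pt "0 0 0 0 0 -8.5 -1" --pt "0 0 0 0 0 -8.5 -1" --pt "0 0 0 0 0 -8.5 -1" --pt "0 0 0 0 0 -8.5 -1" --pt "0 0 0 0 0 -8.5 -1" --pt "0 0 0 0 0 -8.5 -1" --pt "0 0 0 0 0 -8.5 -1" --pt "0 0 0 0 0 -8.5 -1"

```text
t: 14.75
tcp_pos: [0.5028, -0.0914, 0.2444]
tool_rot: [0.817, 0.577, 0.0, 0.001]
force: [0.2, 0.4, 0.8]
finger_gap: 0.002
gripper_force: 0.0
```

Request:
drive_tool --pt "0 0 0 0 0 -8.5 -1" --pt "0 0 0 0 0 -8.5 -1" --pt "0 0 0 0 0 -8.5 -1" --pt "0 0 0 0 0 -8.5 -1" --pt "0 0 0 0 0 -8.5 -1" --pt "0 0 0 0 0 -8.5 -1" --pt "0 0 0 0 0 -8.5 -1" --pt "0 0 0 0 0 -8.5 -1" --pt "0 0 0 0 0 -8.5 -1" --pt "0 0 0 0 0 -8.5 -1"

```text
t: 15.75
tcp_pos: [0.5028, -0.0914, 0.2444]
tool_rot: [0.212, 0.977, -0.0, 0.001]
force: [-0.2, 0.1, 0.1]
finger_gap: -0.004
gripper_force: 0.0
```

Request:
drive_tool --pt "0 0 0 0 0 -8.5 -1" --pt "0 0 0 0 0 -1.5 -1" --pt "0 0 0 0 0 0 -1"

```text
t: 16.05
tcp_pos: [0.5023, -0.0916, 0.2441]
tool_rot: [0.131, 0.991, -0.0, 0.001]
force: [-0.9, -0.2, 0.4]
finger_gap: 0.0
gripper_force: 0.0
```

```bash
python3 st.py
```

```text
stand mm [ -83.7 -136.5] z 0.2441 tool x,y in stand deg [np.float64(180.0), np.float64(90.0)] F [-0.8 -0.4] 0.4 t 16.05 q6 -1.71
```

Request:
drive_tool --pt "0.001 -0.001 0.03 0 0 0 -1" --pt "0 0 0.03 0 0 0 -1" --pt "0 0 0.03 0 0 0 -1" --pt "0 0 0.025 0 0 0 -1" --pt "0 0 0.015 0 0 0 -1" --pt "0 0 0.009 0 0 0 -1" --pt "0 0 0 0 0 0 -1" --pt "0 0.005 0 0 0 0 -1" --pt "0 0.006 0 0 0 0 -1"

```text
t: 16.95
tcp_pos: [0.504, -0.0823, 0.1056]
tool_rot: [0.131, 0.991, -0.0, 0.001]
force: [-0.5, -2.3, -1.5]
finger_gap: -0.005
gripper_force: 1.3
```

Request:
drive_tool --pt "0 0.006 0 0 0 0 -1" --pt "0 0.006 0 0 0 0 -1" --pt "0 0.006 0 0 0 0 -1" --pt "0 0.006 0 0 0 0 -1" --pt "0 0.006 0 0 0 0 -1" --pt "0 0.006 0 0 0 0 -1"

```text
t: 17.55
tcp_pos: [0.5128, -0.0469, 0.1048]
tool_rot: [0.131, 0.991, -0.0, 0.0]
force: [0.4, -2.3, 1.3]
finger_gap: -0.0
gripper_force: 1.2
```

```bash
python3 st.py; python3 look.py s6.png
```

```text
stand mm [-85.1 -90.6] z 0.1048 tool x,y in stand deg [np.float64(-180.0), np.float64(90.0)] F [ 1.  -2.1] 1.3 t 17.55 q6 -1.62
```

View pics/s6.png

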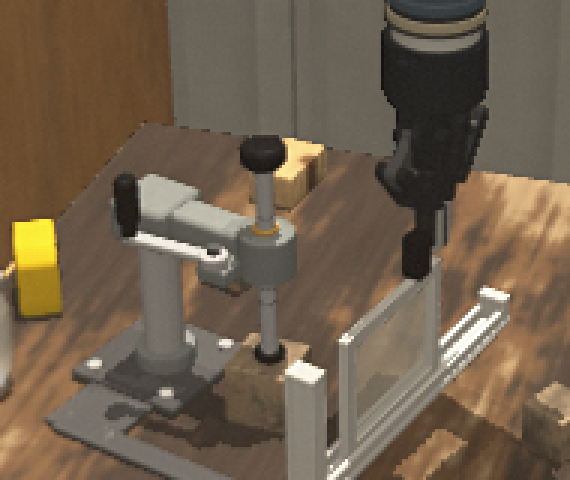

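The guard is sliding with the fingers, its grip at (415,253), and the clamp and foot look right. I'll keep pushing in small chunks until the force rises.

Request:
drive_tool --pt "0 0.005 0 0 0 0 -1" --pt "0 0.005 0 0 0 0 -1" --pt "0 0.005 0 0 0 0 -1" --pt "0 0.005 0 0 0 0 -1" --pt "0 0.005 0 0 0 0 -1"

```text
t: 18.1
tcp_pos: [0.5188, -0.0228, 0.1045]
tool_rot: [0.131, 0.991, 0.0, -0.0]
force: [0.5, -2.3, 1.5]
finger_gap: -0.004
gripper_force: 1.2
```

```bash
python3 st.py; python3 - <<'E'
from h import *
# panel and post along y' at z .095-.116
A=np.array([[.9659,-.2588],[.2588,.9659]])
d=snap('side'); C=cloud(d); q=(C[:,:,:2]-[.6185,.0185])@A.T
m=(C[:,:,2]>.095)&(C[:,:,2]<.118)&(abs(q[:,:,0]+.085)<.02)
print(np.histogram(q[m][:,1],bins=np.arange(-.15,.11,.005)))
E
```

```text
stand mm [-85.6 -65.7] z 0.1045 tool x,y in stand deg [np.float64(180.0), np.float64(90.0)] F [ 1.  -2.1] 1.5 t 18.1 q6 -1.57
(array([ 0,  0,  0,  0,  0,  0,  0,  0,  0,  0,  0,  0,  0,  0,  2,  9,  9,
       11,  5,  8,  4,  9, 16, 14, 10, 12, 11, 11, 14, 12, 12, 17, 13,  6,
       16, 11, 14, 14, 13, 11, 16, 18,  0,  3, 24, 19, 32, 81,  0,  0,  0]), array([-1.50000000e-01, -1.45000000e-01, -1.40000000e-01, -1.35000000e-01,
       -1.30000000e-01, -1.25000000e-01, -1.20000000e-01, -1.15000000e-01,
       -1.10000000e-01, -1.05000000e-01, -1.00000000e-01, -9.50000000e-02,
       -9.00000000e-02, -8.50000000e-02, -8.00000000e-02, -7.50000000e-02,
       -7.00000000e-02, -6.50000000e-02, -6.00000000e-02, -5.50000000e-02,
       -5.00000000e-02, -4.50000000e-02, -4.00000000e-02, -3.50000000e-02,
       -3.00000000e-02, -2.50000000e-02, -2.00000000e-02, -1.50000000e-02,
       -1.00000000e-02, -5.00000000e-03,  1.38777878e-16,  5.00000000e-03,
        1.00000000e-02,  1.50000000e-02,  2.00000000e-02,  2.50000000e-02,
        3.00000000e-02,  3.50000000e-02,  4.00000000e-02,  4.50000000e-02,
        5.00000000e-02,  5.50000000e-02,  6.00000000e-02,  6.50000000e-02,
        7.00000000e-02,  7.50000000e-02,  8.00000000e-02,  8.50000000e-02,
        9.00000000e-02,  9.50000000e-02,  1.00000000e-01,  1.05000000e-01]))
```

Request:
drive_tool --pt "0 0.003 0 0 0 0 -1" --pt "0 0.002 0 0 0 0 -1"

```text
t: 18.35
tcp_pos: [0.52, -0.0181, 0.1045]
tool_rot: [0.13, 0.991, 0.0, -0.0]
force: [1.2, -2.2, 0.6]
finger_gap: -0.002
gripper_force: 1.1
```

Request:
drive_tool --pt "0 0.002 0 0 0 0 -1" --pt "0 0.001 0 0 0 0 -1"

```text
t: 18.55
tcp_pos: [0.5208, -0.0153, 0.1045]
tool_rot: [0.131, 0.991, 0.0, -0.0]
force: [-0.7, -1.9, 1.1]
finger_gap: 0.001
gripper_force: 1.0
```

Request:
drive_tool --pt "0 0.001 0 0 0 0 -1" --pt "0 0.001 0 0 0 0 -1"

```text
t: 18.75
tcp_pos: [0.5212, -0.0137, 0.1045]
tool_rot: [0.13, 0.991, -0.0, -0.0]
force: [-1.2, -5.6, 1.5]
finger_gap: 0.005
gripper_force: 2.9
```

Request:
drive_tool --pt "0 0.001 0 0 0 0 -1" --pt "0 0.001 0 0 0 0 -1"

```text
t: 18.95
tcp_pos: [0.5212, -0.0136, 0.1046]
tool_rot: [0.129, 0.992, -0.002, -0.001]
force: [-2.9, -11.7, 2.3]
finger_gap: -0.001
gripper_force: 6.4
```

Contact with the post: the force went from 2 to 12 N and motion stopped. I'll hold, back off along -y, lift and verify.

Request:
drive_tool --pt "0 0 0 0 0 0 -1" --pt "0 0 0 0 0 0 -1" --pt "0 -0.01 0 0 0 0 -1" --pt "0 -0.015 0 0 0 0 -1" --pt "0 0 -0.03 0 0 0 -1" --pt "0 0 -0.04 0 0 0 -1" --pt "0 0 -0.04 0 0 0 -1" --pt "0 0 -0.04 0 0 0 -1" --pt "0 0 -0.02 0 0 0 -1" --pt "0 0 0 0 0 0 -1"

```text
t: 19.95
tcp_pos: [0.5175, -0.0366, 0.278]
tool_rot: [0.131, 0.991, -0.0, 0.004]
force: [0.5, 0.6, -0.3]
finger_gap: -0.003
gripper_force: 0.0
```

```bash
python3 st.py; python3 foot.py; python3 - <<'E'
from h import *
import pickle
A=np.array([[.9659,-.2588],[.2588,.9659]])
d=snap('side'); C=cloud(d); q=(C[:,:,:2]-[.6185,.0185])@A.T
m=(C[:,:,2]>.095)&(C[:,:,2]<.118)&(abs(q[:,:,0]+.085)<.015); y=np.sort(q[m][:,1]); g=np.diff(y)
print('range',y[[0,-1]],'gaps',[(y[i].round(3),g[i].round(4)) for i in np.argsort(-g)[:4]])
m=(d['image'].max(2)<70)&(C[:,:,2]>.165)&(C[:,:,2]<.21)&(q[:,:,0]>.06)&(q[:,:,0]<.12)&(q[:,:,1]>.025)&(q[:,:,1]<.07)
print('clamp',m.sum(),np.median(q[m],0))
o=pickle.load(open('side.pkl','rb'))
for k,(x0,y0,x1,y1) in dict(tall=(284,300,316,334),flat=(303,400,342,458),mid=(300,236,320,256)).items():
    a,b=[cv2.cvtColor(i['image'],cv2.COLOR_RGB2GRAY)[y0:y1,x0:x1].astype('float32') for i in(o,d)]
    print(k,cv2.phaseCorrelate(a,b))
E
```

```text
stand mm [-83.3 -79.4] z 0.278 tool x,y in stand deg [np.float64(180.0), np.float64(90.0)] F [0.3 0.7] -0.3 t 19.95 q6 -1.6
knob z pct [0.2173 0.2267 0.2332]
foot 27 [0.0503 0.0557 0.0584]
[ 0.51604728 -0.03620768  0.27578427] [ 0.05328933 -0.02452439 -1.09250874] 20.0
range [-0.95540419  0.09095581] gaps [(np.float64(-0.902), np.float64(0.8346)), (np.float64(-0.924), np.float64(0.0043)), (np.float64(-0.906), np.float64(0.0042)), (np.float64(0.066), np.float64(0.0033))]
clamp 118 [0.08819451 0.0489555 ]
tall ((0.26017080288284156, 0.19465147338918243), 0.9239976598570744)
flat ((-0.008610862486893467, 0.023401760899851354), 1.0047662449876467)
mid ((0.06298700251033118, -0.08097087541671577), 0.5851079070568085)
```

```bash
python3 -c "
from station import manip
print(manip.sign_off())"
```

```text
the job is handed in; nothing more can be done
None
```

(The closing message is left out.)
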